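# Feed the blue-capped tube carriers through the gate into the reader's lane

## Robot

A 7-joint arm with a two-finger parallel gripper is mounted at the origin on the work surface. World frame = base frame: x ahead of the robot, y to its left, z up, the work surface at z = 0. Lengths are in m, angles in rad, forces in N, time in s.
With the tool pointing down it reaches from about 0.4 to 0.9 m from the base axis. Payload 5.5 kg.
Tool frame: the origin (TCP) lies midway between the tips of the shut fingers; the grasp point (between the pads) lies 19 mm behind it (manip.grip_depth is the distance from the TCP to the grasp point, in m); z points along the fingers, x is the direction in which the jaws open and shut, and the axes are right-handed (so a half turn about z gives the same grasp; the last joint's range is limited). The gripper opens to 92 mm and grips with 3 to 60 N. Pads are 19 mm wide; open, the fingers measure 130 mm over their backs; the gripper's body (75 mm by 190 mm) begins 47 mm behind the grasp point.
Start: joints at [-0.872, 0.501, -0.427, 1.55, 0.221, 1.138, -0.21], TCP at [0.274, 0.589, 0.227] pointing down, gripper open.
Joint ranges: [-2.88, 2.88], [-0.31, 2.03], [-1.54, 1.56], [0.2, 2.42], [-1.41, 4.55], [0.19, 2.02], [-2.57, 2.57]. Speed limits (rad/s): [2.57, 2.57, 3.14, 3.14, 3.14, 3.14, 3.14].

## Interface

Orientations are given as a unit quaternion [x, y, z, w].
In Python, from bench import manip, effector, viewer gives the robot as it stands. Calls block until the motion is done:
- manip.move_pose(position, orientation): joint-space move of the TCP to a pose.
- manip.servo_line(position, ori=None, vel=0.15): straight line of the TCP; ori=None keeps the orientation; vel is the mean speed in m/s.
- manip.movej(angles): joint-space move.
- effector.open_jaws() and effector.close(f_grip=None): open the fingers fully, or close them until they stop; f_grip is the grip in N (None keeps the last).
- manip.sleep(seconds).
- manip.solve_ik(position, orientation): joint angles nearest the present ones, or None.
- viewer.get_image(name): name is "side" or "top" or "wrist"; returns the picture (420x560x3 uint8, red, green, blue); there is no depth.
- viewer.get_calibration(name): a dict with "vfov" (degrees; the focal length in pixels is half the picture's height over the tangent of half this angle, whatever the lens; pixels are square), "cx", "cy" (the principal point, pixels), "eye" and "attitude" of the camera in the world. Camera axes: x right, y down, z forward; pixel columns grow to the right and rows downward; lengths in m; the calibration is good to about 2 mm. A picture is of the moment at which its call begins: read the wrist's pose just before it. get_calibration takes no time and is no camera call; for the wrist camera it gives the pose at the moment of the call.
A pose or a line that the arm cannot do raises manip.PlanningError and nothing moves.
- manip.hand_in(): hands the job in, once; it reports no verdict.
Readings, each from a call of its own:
- manip.current_clock(): time.
- manip.current_q(): joint angles.
- manip.current_joint_velocities(): joint speeds.
- manip.current_tau(): joint torques, N m.
- manip.current_tool_pos(): TCP position.
- manip.current_tcp_rot(): TCP orientation.
- manip.current_force(): force on the tool from outside, world axes, zero at the start.
- manip.current_wrist_torque(): the same for the moment, N m.
- manip.current_finger_gap(): finger opening in m.
Only numpy, scipy, OpenCV 4.12 (cv2) and the standard library are available. Lean on these libraries where they do the work, as an engineer would, in place of code of your own. Each camera call takes 0.05 s, during which the arm holds its last target. There are 200 camera calls.

## Task

Load the tube reader: with the fingertips, push the three blue-capped tube carriers one after another across the deck and through the narrow gate into the lane, until all three stand in single file, closed up against the yellow stop. Only slide them: no carrier may be lifted or tipped over, and the red-capped one and everything else on the bench stays where it is.

Things in the scene. Friction and masses are not known exactly. Their poses are not given: they have to be found in the camera images.
- deck: Fixed loading deck of a benchtop tube reader; plate top 12 mm above the work surface. Origin: underside of the plate, below the gate's centre; x = feed direction (through the gate, along the lane), z up. All its rims, horns and rails stand 10 mm above the plate and are 5 to 6 mm thick, so fingers held 13 mm or more above the plate pass over them and still meet a carrier's side.
- field (a point): Centre of the white buffer field on the deck's top (deck x = -90 mm, y = 0). The field spans deck x -179 to 0 mm, y -114 to 114 mm, rimmed all round but for the gate. The carriers start on it.
- gate (a point): Centre of the gate, on the deck's top (deck x = 0, y = 0): an opening 46 mm wide (y -23 to 23 mm) in the field's feed-side wall (x 0 to 6 mm), with blue lead-in horns flaring back at 45 degrees from its edges to x = -25 mm, y = +-51 mm. The lane starts here.
- stop (a point): Middle of the near face of the yellow stop (18 mm high, rigid) across the lane's end, at deck-top height (deck x = 120 mm, y = 0). The lane is black, 46 mm wide between straight rails, x 0 to 120 mm; three carriers in file leave 12 mm to spare: closed up, their centres lie at about x = 102, 66 and 30 mm. The white reader housing, 125 mm high, begins at x = 205 mm.
- puck_blue1: Tube carrier: a dark grey round puck, 36 mm in diameter and 28 mm high, 60 g in all, with an upright 2 ml tube (11 mm across) clamped in its middle that ends in a blue screw cap (14 mm across, cap top 56 mm above the underside). Tube and puck are one piece, loose on the deck; it slides easily. Origin: centre of the underside; z up; yaw does not matter.
- puck_blue2: Tube carrier: a dark grey round puck, 36 mm in diameter and 28 mm high, 60 g in all, with an upright 2 ml tube (11 mm across) clamped in its middle that ends in a blue screw cap (14 mm across, cap top 56 mm above the underside). Tube and puck are one piece, loose on the deck; it slides easily. Origin: centre of the underside; z up; yaw does not matter.
- puck_blue3: Tube carrier: a dark grey round puck, 36 mm in diameter and 28 mm high, 60 g in all, with an upright 2 ml tube (11 mm across) clamped in its middle that ends in a blue screw cap (14 mm across, cap top 56 mm above the underside). Tube and puck are one piece, loose on the deck; it slides easily. Origin: centre of the underside; z up; yaw does not matter.
- puck_red: Tube carrier: a dark grey round puck, 36 mm in diameter and 28 mm high, 60 g in all, with an upright 2 ml tube (11 mm across) clamped in its middle that ends in a red screw cap (14 mm across, cap top 56 mm above the underside). Tube and puck are one piece, loose on the deck; it slides easily. Origin: centre of the underside; z up; yaw does not matter. This one stays where it stands.
- tube_rack: Orange tube rack 75 x 225 x 38 mm with tubes up to 69 mm high, loose, beyond the deck; bystander. Origin: centre of the underside.
- tip_box: Blue pipette-tip box 125 x 85 x 55 mm with a clear lid standing open to 140 mm, loose, left of the deck; bystander. Origin: centre of the underside.
- discard_tray: Orange open tray 160 x 110 x 30 mm, loose; bystander. Origin: centre of the underside.
- reagent_bottle: Amber bottle, 60 mm across, 120 mm high, loose; bystander. Origin: centre of the underside.
- pipette: Grey and white pipette lying down, 280 mm long, up to 25 mm high, loose; bystander. Origin: underside near its middle.
- marker: White marker pen with a black cap lying down, 120 mm long, 13 mm thick, loose; bystander. Origin: underside at its middle.
There are look-alikes about, which are no part of the job. What is shaped like the puck_blue1 but green is not meant.

How it is judged:
On the way, in this order (a step that is already met when the one before it is completed fails the run):
1. one blue-capped carrier is wholly through the gate (((x of puck_blue1 in the frame of deck above 0.018 m and y of puck_blue1 in the frame of deck between -0.012 and 0.012 m) or (x of puck_blue2 in the frame of deck above 0.018 m and y of puck_blue2 in the frame of deck between -0.012 and 0.012 m) or (x of puck_blue3 in the frame of deck above 0.018 m and y of puck_blue3 in the frame of deck between -0.012 and 0.012 m))), for 0.2 s.
2. two blue-capped carriers are wholly through the gate ((((x of puck_blue1 in the frame of deck above 0.018 m and y of puck_blue1 in the frame of deck between -0.012 and 0.012 m) and (x of puck_blue2 in the frame of deck above 0.018 m and y of puck_blue2 in the frame of deck between -0.012 and 0.012 m)) or ((x of puck_blue1 in the frame of deck above 0.018 m and y of puck_blue1 in the frame of deck between -0.012 and 0.012 m) and (x of puck_blue3 in the frame of deck above 0.018 m and y of puck_blue3 in the frame of deck between -0.012 and 0.012 m)) or ((x of puck_blue2 in the frame of deck above 0.018 m and y of puck_blue2 in the frame of deck between -0.012 and 0.012 m) and (x of puck_blue3 in the frame of deck above 0.018 m and y of puck_blue3 in the frame of deck between -0.012 and 0.012 m)))), for 0.2 s.
3. all three blue-capped carriers are wholly through the gate (x of each of puck_blue1, puck_blue2, puck_blue3 in the frame of deck above 0.018 m and y of puck_blue1 in the frame of deck between -0.012 and 0.012 m and y of puck_blue2 in the frame of deck between -0.012 and 0.012 m and y of puck_blue3 in the frame of deck between -0.012 and 0.012 m), for 0.2 s.
At the end, for the whole second after the job is handed in: The three blue-capped carriers stand in the lane, centres more than 24 mm past the gate (at most about 6 mm of gaps up to the stop) and within 12 mm of its middle line; all carriers on the deck, upright within 0.1 rad, at rest; the red-capped one within 20 mm of its start (x of each of puck_blue1, puck_blue2, puck_blue3 in the frame of deck above 0.024 m and y of puck_blue1 in the frame of deck between -0.012 and 0.012 m and y of puck_blue2 in the frame of deck between -0.012 and 0.012 m and y of puck_blue3 in the frame of deck between -0.012 and 0.012 m and linear speed of each of puck_blue1, puck_blue2, puck_blue3, puck_red below 0.01 m/s and angle between each of puck_blue1, puck_blue2, puck_blue3, puck_red's own z axis and vertical below 0.1 rad and height (world z) of each of puck_blue1, puck_blue2, puck_blue3, puck_red below 0.016 m and distance of puck_red from where it was at the start of the episode below 0.02 m); the robot touches nothing.
It fails at once if a carrier is lifted off the deck (height (world z) of any of puck_blue1, puck_blue2, puck_blue3, puck_red above 0.02 m).
It fails at once if a carrier is tipped (angle between any of puck_blue1, puck_blue2, puck_blue3, puck_red's own z axis and vertical above 0.3 rad).
It fails at once if the red-capped carrier is pushed away from its place (distance of puck_red from where it was at the start of the episode above 0.02 m).
It fails at once if something else on the bench is knocked about (distance of any of tube_rack, tip_box, discard_tray, reagent_bottle, pipette, marker from where it was at the start of the episode above 0.03 m).
It also fails if it takes over 72 s, if anything falls off the work surface, if the arm or the gripper's body presses on something with over 40 N, if the wrist force passes 120 N, or if a joint passes its speed limit or range.

## Working session

There is one attempt and no reset: what is moved stays moved. The work goes in short steps, each a Python script; the robot and the scene stay as the last script left them, time stands still between calls to the robot, and variables do not carry over. Pictures are saved under pics/ and viewed, about 8 in all and at most 12, crops included, and the job is handed in when it is done.

```bash
mkdir -p pics; ls
python3 - <<'E'
from bench import manip, effector, viewer
import cv2
for n in("top","side","wrist"):
    c=viewer.get_calibration(n);print(n,c)
for n in("top","side"):
    cv2.imwrite(f"pics/{n}0.png",viewer.get_image(n)[:,:,::-1])
print(manip.current_clock(),manip.current_tool_pos(),manip.current_tcp_rot(),manip.current_finger_gap())
E
```

```text
pics
top {'vfov': 56.19862687094285, 'cx': 279.7807427380483, 'cy': 211.33926098558115, 'eye': array([0.37685119, 0.21797453, 0.88113769]), 'attitude': array([-0.68966211,  0.71363579, -0.08615957,  0.08755949])}
side {'vfov': 56.80326259475214, 'cx': 281.07549018791957, 'cy': 209.53652505409926, 'eye': array([ 0.4503061 , -0.48953753,  0.61984437]), 'attitude': array([ 0.89868898, -0.07995315,  0.0414967 , -0.4292361 ])}
wrist {'vfov': 69.81503995900083, 'cx': 278.98279977506587, 'cy': 212.46600532260535, 'eye': array([0.20935815, 0.62008485, 0.38370056]), 'attitude': array([0.83515277, 0.53262409, 0.07306012, 0.11616213])}
0.1 [0.27416292 0.58865446 0.22577646] [ 8.43241103e-01  5.37534803e-01 -7.61864309e-04  4.43385951e-04] 0.09179555262421615
```

View pics/top0.png

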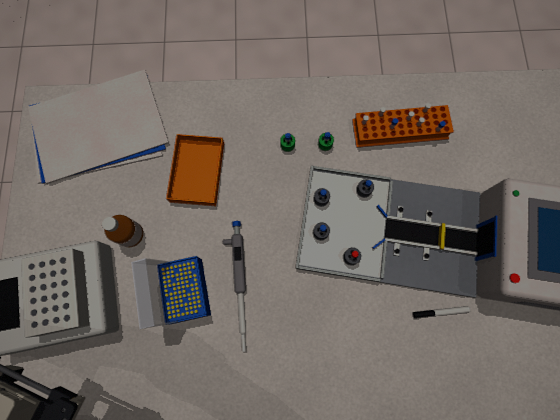

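View pics/side0.png

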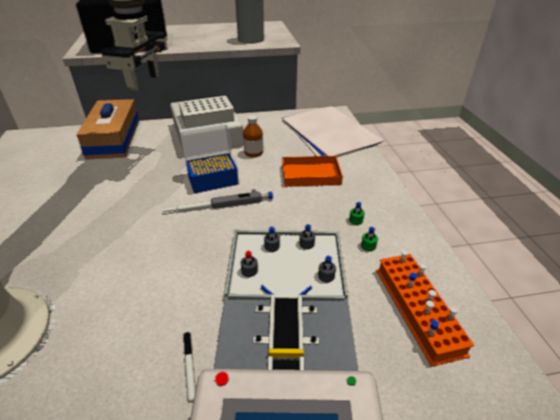

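The top view shows the deck at about (300–480, 168–295), with the gate near (387, 232) and the stop near (443, 237). Three blue caps are at about (321,192), (366,184) and (321,228), and the red one at (354,252). The side view agrees. I'll enlarge the top view to read pixels.

Run:
```python
import cv2
im=cv2.imread("pics/top0.png")[160:300,290:490]
cv2.imwrite("pics/topc.png",cv2.resize(im,None,fx=4,fy=4,interpolation=cv2.INTER_CUBIC))
```

```text
(no output)
```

View pics/topc.png

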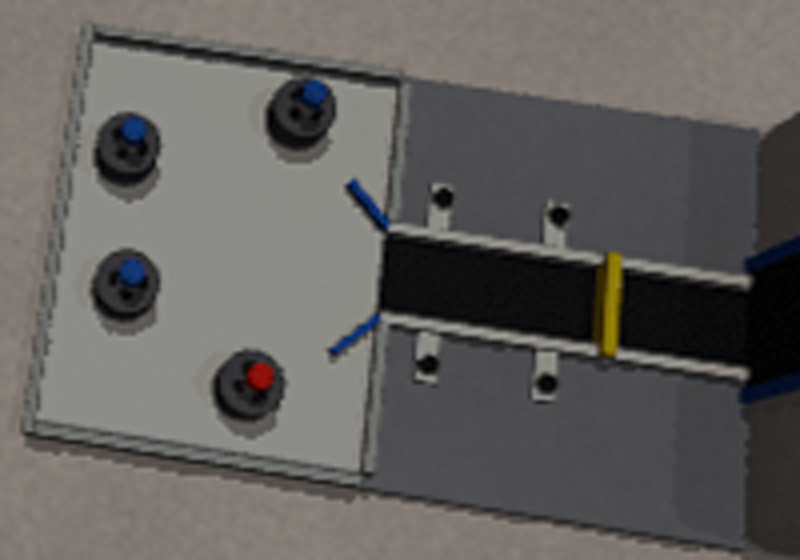

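```bash
cat > h.py <<'E'
import numpy as np, cv2, json
from scipy.spatial.transform import Rotation as R
from scipy.optimize import least_squares
def px2w(c,p,z,h=420):
    f=h/2/np.tan(np.radians(c["vfov"])/2)
    r=R.from_quat(c["attitude"]).apply([(p[0]-c["cx"])/f,(p[1]-c["cy"])/f,1])
    e=np.array(c["eye"]); return (e+r*(z-e[2])/r[2])[:2]
def rot(t): return np.array([[np.cos(t),-np.sin(t)],[np.sin(t),np.cos(t)]])
def fitdeck(W,D):
    W=np.array(W);D=np.array(D)
    s=least_squares(lambda v:(D@rot(v[2]).T+v[:2]-W).ravel(),[W[:,0].mean(),W[:,1].mean(),0.0],loss="soft_l1",f_scale=.002)
    if s.cost>1e-3: s=least_squares(lambda v:(D@rot(v[2]).T+v[:2]-W).ravel(),[.5,-.3,-1.5])
    return s.x,(D@rot(s.x[2]).T+s.x[:2]-W)
E
python3 - <<'E'
from bench import manip, viewer
from h import *
c=viewer.get_calibration("top")
F=lambda u,v:(290+(u+.5)/4-.5,160+(v+.5)/4-.5)
P=[((351,183),(-25,51),.022),((333,352),(-25,-51),.022),((388,235),(0,23),.022),((382,315),(0,-23),.022),((90,25),(-184,119),.022),((403,75),(6,119),.022),((28,435),(-184,-119),.022),((605,352),(120,-23),.030),((612,254),(120,23),.03)]
W=[px2w(c,F(*p),z) for p,d,z in P]
s,r=fitdeck(W,[np.array(d)/1000 for p,d,z in P])
print(s,np.degrees(s[2]));print((r*1000).round(1))
np.save("deck.npy",s)
for n,p in dict(A=(134,127),B=(314,92),C=(132,269),red=(261,374)).items():
    w=px2w(c,F(*p),.068); print(n,w.round(4),((w-s[:2])@rot(s[2])*1000).round(1))
w=px2w(c,(280,211),0);print(w)
E
```

```text
[ 0.54616516 -0.01909939 -1.76164285] -100.93470009385494
[[ 2.   0.4]
 [-2.7  0.9]
 [ 0.5 -1. ]
 [ 0.5 -0.1]
 [-0.9  1.5]
 [-0.1 -7.1]
 [ 0.4  0.4]
 [ 3.6 -1.1]
 [-5.4  1.3]]
A [0.6224 0.1212] [-152.2   48.2]
B [0.6387 0.0225] [-58.4  83. ]
C [0.5443 0.1269] [-143.   -29.5]
red [0.4865 0.0635] [-69.8 -74.2]
[0.59915974 0.21544224]
```

```bash
cat >> h.py <<'E'
def q_for(ang):  # tool y (push direction) at world angle ang, pointing down
    a=ang+np.pi/2; a=(a+np.pi)%(2*np.pi)-np.pi
    return [np.cos(a/2),np.sin(a/2),0,0]
def d2w(s,p,z): 
    w=rot(s[2])@(np.array(p)/1000)+s[:2]; return [w[0],w[1],z]
E
python3 - <<'E'
from bench import manip, viewer, effector
from h import *
s=np.load("deck.npy")
for p,da,z in [((-75,0),0,.26),((-58,112),-90,.027),((-180,63),-27.6,.027),((-170,-38),19,.027),((5,0),0,.027),((75,0),0,.027)]:
    q=manip.solve_ik(d2w(s,p,z),q_for(s[2]+np.radians(da))); print(p,None if q is None else np.round(q,2))
manip.move_pose(d2w(s,(-75,0),.26),q_for(s[2]))
effector.close(5)
c=viewer.get_calibration("wrist"); im=viewer.get_image("wrist")
import pickle; pickle.dump(c,open("w1.pkl","wb"))
cv2.imwrite("pics/w1.png",im[:,:,::-1]); 
cv2.imwrite("pics/w1b.png",cv2.resize(im[:,:,::-1],(800,600),interpolation=cv2.INTER_CUBIC))
print(manip.current_clock(),manip.current_finger_gap(),manip.current_tool_pos(),manip.current_q().round(2))
E
```

```text
(-75, 0) [-0.15  0.28  0.01  1.75 -0.    1.11 -0.33]
(-58, 112) [-0.24  0.74  0.26  1.64 -0.24  0.79 -1.64]
(-180, 63) [-0.3   0.71  0.05  1.66 -0.04  0.77 -0.9 ]
(-170, -38) [-0.24  0.59 -0.1   1.91  0.1   0.65 -0.27]
(5, 0) [-0.05  0.57  0.06  1.96 -0.05  0.62 -0.15]
(75, 0) [ 0.04  0.56  0.1   1.97 -0.09  0.61  0.01]
3.7583 5.229055465792037e-05 [0.56037201 0.05451909 0.25999226] [-0.15  0.28  0.01  1.75 -0.    1.11 -0.33]
```

View pics/w1b.png

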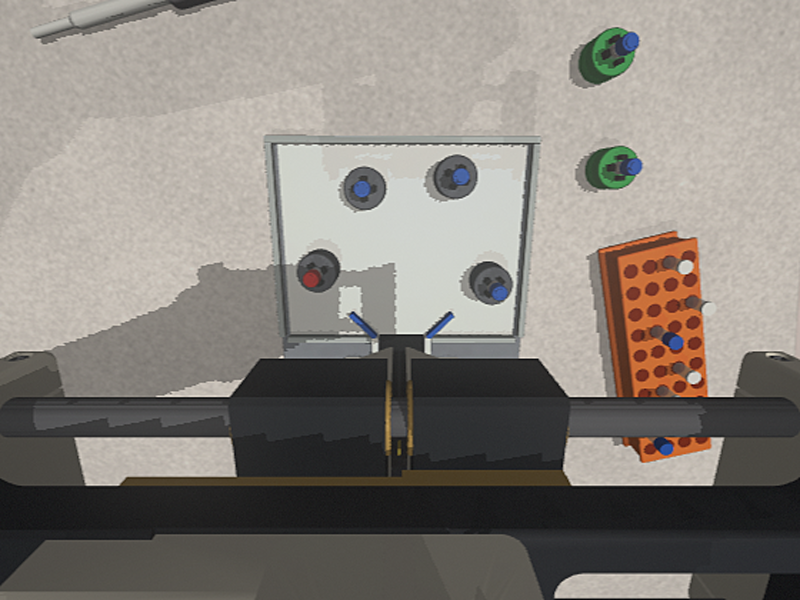

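Run:
```python
from h import *
import pickle
c=pickle.load(open("w1.pkl","rb")); s0=np.load("deck.npy")
F=lambda u,v:((u+.5)*.7-.5,(v+.5)*.7-.5)
P=[((264,136),(-184,-119),.022),((541,137),(-184,119),.022),((350,313),(-25,-51),.022),((453,313),(-25,51),.022)]
W=[px2w(c,F(*p),z) for p,d,z in P]
s,r=fitdeck(W,[np.array(d)/1000 for p,d,z in P]); print(s0,s);print((r*1000).round(1)); np.save("deck_w.npy",s)
for n,p in dict(A=(461,176),B=(499,293),C=(362,188),red=(312,278)).items():
    w=px2w(c,F(*p),.068); print(n,w.round(4),((w-s[:2])@rot(s[2])*1000).round(1),((w-s0[:2])@rot(s0[2])*1000).round(1))
im=cv2.imread("pics/w1.png")[88:260,180:390]
cv2.imwrite("pics/w1c.png",cv2.resize(im,None,fx=3.5,fy=3.5,interpolation=cv2.INTER_CUBIC))
```

```text
[ 0.54616516 -0.01909939 -1.76164285] [ 0.55070704 -0.01709204 -1.76464182]
[[ 0.4 -0.2]
 [-0.5  0.1]
 [-1.3  0.5]
 [ 1.4 -0.4]]
A [0.6244 0.1222] [-150.9   45.5] [-153.6   50. ]
B [0.6415 0.023 ] [-56.8  81.4] [-59.4  85.6]
C [0.5466 0.128 ] [-141.6  -32. ] [-144.6  -27.5]
red [0.4904 0.0653] [-69.2 -75. ] [-72.2 -70.8]
```

View pics/w1c.png

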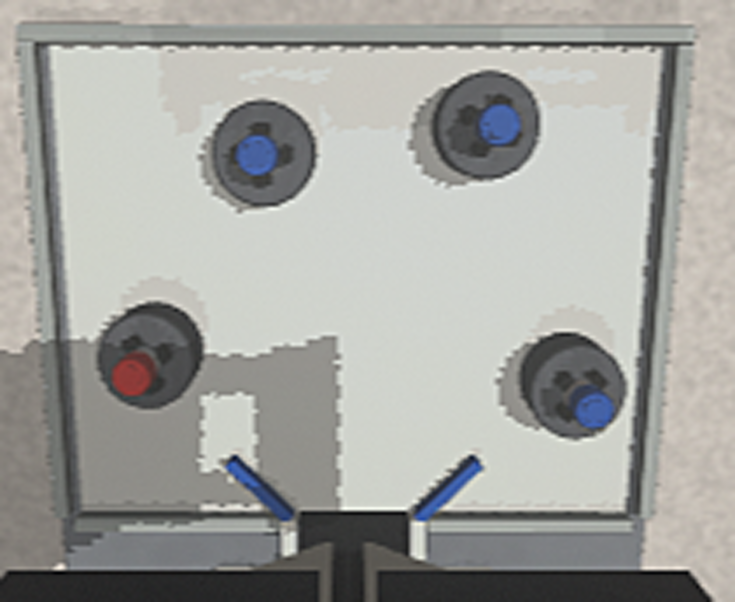

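```bash
cat >> h.py <<'E'
from bench import manip, viewer, effector
S=np.load("deck_w.npy")
ZP,ZU=.028,.11
def push(p0,p1,vel=.1,gap=14,off=27.5,first=True):
    """push puck centre from p0 to p1 (deck mm) with flat face normal to the motion, back off, rise"""
    p0,p1=map(np.array,(p0,p1)); d=(p1-p0)/np.linalg.norm(p1-p0)
    o=q_for(S[2]+np.arctan2(d[1],d[0]))
    a=p0-d*(off+gap); b=p1-d*off
    manip.move_pose(d2w(S,a,ZU),o); manip.servo_line(d2w(S,a,ZP),vel=.2)
    print("down",manip.current_force().round(2))
    manip.servo_line(d2w(S,b,ZP),vel=vel)
    print("pushed",manip.current_force().round(2),((manip.current_tool_pos()[:2]-S[:2])@rot(S[2])*1000).round(1))
    manip.servo_line(d2w(S,b-d*10,ZP),vel=.1); manip.servo_line(d2w(S,b-d*10,ZU),vel=.3)
    print("t",manip.current_clock())
def wrist(name,p=(10,0),z=.22):
    import pickle
    manip.move_pose(d2w(S,p,z),q_for(S[2])); c=viewer.get_calibration("wrist"); im=viewer.get_image("wrist")[:,:,::-1]
    pickle.dump(c,open(name+".pkl","wb")); cv2.imwrite("pics/"+name+".png",cv2.resize(im[:300],None,fx=1.42857,fy=1.42857,interpolation=cv2.INTER_CUBIC))
E
python3 - <<'E'
from h import *
push((-57,81),(-57,0))
wrist("w2")
E
```

```text
down [0.59 0.19 0.69]
pushed [-0.52 -0.    0.17] [-57.   28.4]
t 7.3083
```

View pics/w2.png

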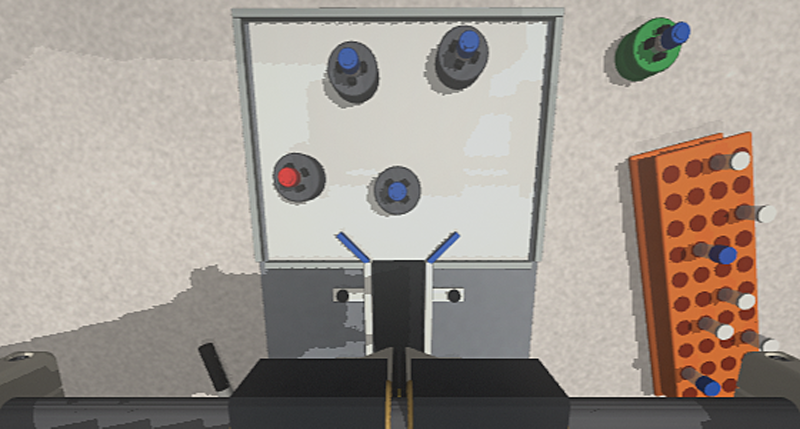

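The carrier now stands at about (397,191), centred on the gate at (398,262), and nothing else has moved. Next I push it through the gate, then bring up the second carrier.

Run:
```python
from h import *
import pickle
c=pickle.load(open("w2.pkl","rb"))
w=px2w(c,(397.5*.7-.5,191.5*.7-.5),.068); b=(w-S[:2])@rot(S[2])*1000; print(b)
push((b[0],0),(95,0))
push((-151,45.5),(-62,0))
wrist("w3",(40,0),.25)
```

```text
[-58.11440978  -0.69228264]
down [ 0.65 -0.02  0.07]
pushed [-0.73  0.71 -1.03] [66.7  0. ]
t 12.425
down [ 0.16 -0.33  0.66]
pushed [-0.04  0.55  0.29] [-87.4  12.8]
t 15.95
```

View pics/w3.png

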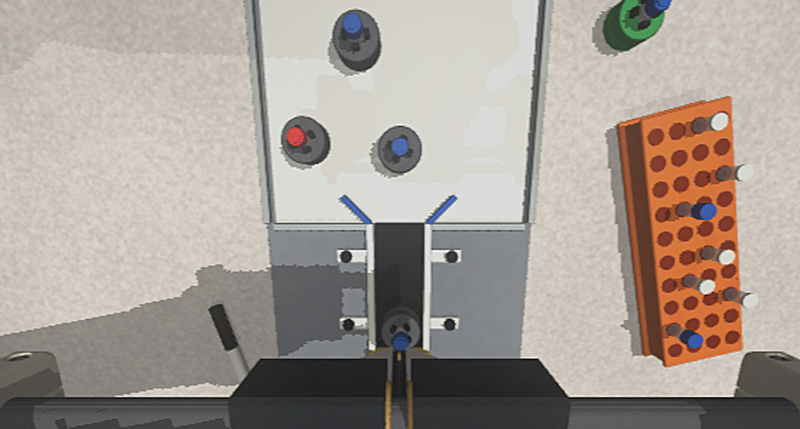

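The first carrier is in the lane with its cap at (400,341). The second is at (400,147), centred on the gate at (399,223). The red one is unmoved at (297,137). Continuing.

Run:
```python
from h import *
import pickle
c=pickle.load(open("w3.pkl","rb"))
D=lambda u,v:(px2w(c,((u+.5)*.7-.5,(v+.5)*.7-.5),.068)-S[:2])@rot(S[2])*1000
b=D(400,147); print(b,D(400,341),D(352,24),D(297,137))
push((b[0],0),(59,0))
push((-142,-32),(-62,0))
wrist("w4",(60,0),.25)
```

```text
[-59.94652815   0.96060651] [93.23785064  0.99866823] [-140.06553225  -32.23452507] [-66.95036045 -75.0058056 ]
down [ 0.06  0.08 -0.09]
pushed [-0.08  0.14  0.91] [30.5 -0. ]
t 20.3333
down [-0.28  0.78  1.32]
pushed [-0.29 -0.7   0.13] [-88.5 -10.6]
t 23.5583
```

View pics/w4.png

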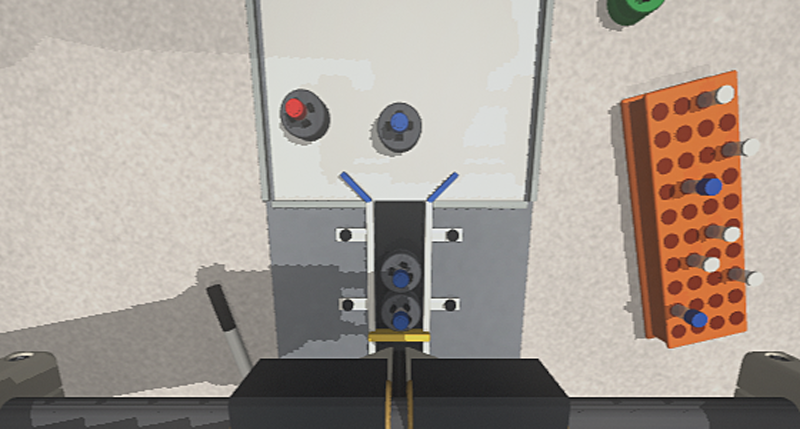

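Two carriers are in the lane, with caps at (400,279) and (400,321) short of the yellow stop at row 337. The third is at (399,121), centred. I'll push it in now and close the file in small steps with force checks.

Run:
```python
from h import *
o=q_for(S[2]); off=27.5
manip.move_pose(d2w(S,(-104,0),ZU),o); manip.servo_line(d2w(S,(-104,0),ZP),vel=.2)
manip.servo_line(d2w(S,(26-off,0),ZP),vel=.1)
f=lambda:-(rot(S[2]).T@manip.current_force()[:2])[0]
manip.sleep(.3); f0=f(); print("f0",f0)
for x in np.arange(27,36,1.):
    manip.servo_line(d2w(S,(x-off,0),ZP),vel=.02); manip.sleep(.1)
    F=np.mean([f() for _ in range(5)]); print(x,round(F,2))
    if F>4: break
manip.servo_line(d2w(S,(-20,0),ZP),vel=.08); manip.servo_line(d2w(S,(-20,0),.15),vel=.3)
wrist("w5",(75,0),.25); print(manip.current_clock(),manip.current_force())
import pickle
```

```text
f0 -0.7561202570080647
27.0 0.32
28.0 0.33
29.0 0.51
30.0 3.05
31.0 5.05
30.7667 [-0.2948351   0.21145695  0.58421199]
```

View pics/w5.png

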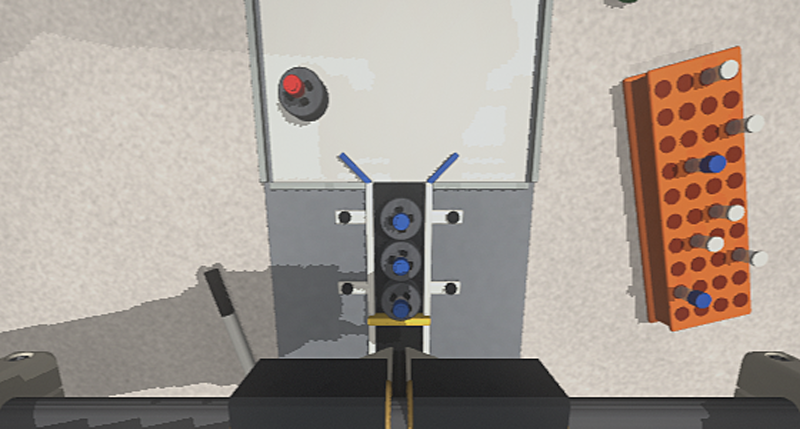

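All three carriers are in file up to the yellow stop, with caps at (400,222), (400,267) and (400,309) and the stop at row 321. The red one is unmoved. One numeric check, then I hand in.

Run:
```python
from h import *
import pickle
c=pickle.load(open("w5.pkl","rb"))
for u,v in((400,222),(400,267),(400,309),(291,85)): print(((px2w(c,((u+.5)*.7-.5,(v+.5)*.7-.5),.068)-S[:2])@rot(S[2])*1000).round(1))
manip.hand_in()
```

```text
[30.   0.9]
[65.4  0.9]
[100.4   0.9]
[-66.7 -77.2]
the job is handed in; nothing more can be done
```

I pushed all three blue-capped carriers through the gate with the closed fingertips and handed the job in at about 31 s of the 72 s. They stand in single file, closed up against the yellow stop.

- **Carrier positions:** the last wrist picture puts their centres at deck x of about 30, 65 and 100 mm, each about 1 mm off the lane's middle line. Closed up, they should be at 30, 66 and 102 mm.
- **Contact with the stop:** on the last millimetres the push force rose to about 5 N, which confirms the file is closed. I then backed the fingers off and raised them clear.
- **Red carrier:** it measured (-67, -77) mm at the end against (-69, -75) mm at the start, which is within the measuring error. I never went near it.
- **Bystanders:** those in view of the last pictures (rack, marker and the green look-alike) looked undisturbed. I did not re-measure the tip box, tray, bottle or pipette, but the fingers stayed over the deck while low.
- **Disagreement:** my first deck position from the top camera was about 5 mm off the one from the wrist camera. I used the wrist one, and the later pictures and the stop contact agreed with it.

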